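# Seat the lens and snap the loupe stand over it

## Robot

A 6-joint arm with a two-finger parallel gripper is mounted at the origin on a cart in front of the work surface, level with it; the furniture and walls round the work are solid. World frame = base frame: x ahead of the robot, y to its left, z up, the work surface at z = 0. Lengths are in mm, angles in degrees, forces in N, time in s.
With the tool pointing down it reaches from about 300 to 850 mm from the base axis. Payload 4.2 kg.
Tool frame: the origin (TCP) lies midway between the tips of the shut fingers; the grasp point (between the pads) lies 19 mm behind it; z points along the fingers, y is the line along which they close (so a half turn about z gives the same grasp; the last joint's range is limited). The gripper opens to 91 mm and grips with 3 to 60 N. Pads are 32 mm wide; open, the fingers measure 118 mm over their backs; the gripper's body (76 mm by 178 mm) begins 60 mm behind the grasp point.
Start: joints at [67.781, 18.312, 89.639, -0, 72.044, -1.146], TCP at [206.753, 536.562, 188.376] pointing down, gripper open.
Joint ranges: [-177.97, 177.97], [-48.28, 115.42], [12.27, 149.76], [-77.06, 257.06], [2.81, 150.46], [-146.56, 146.56]. Speed limits (degrees/s): [147.25, 147.25, 180, 180, 180, 180].

## Interface

Orientations are given as [roll, pitch, yaw] about the fixed x, y, z axes, in that order (R = Rz(yaw) Ry(pitch) Rx(roll)).
In Python, from workcell import env gives the robot as it stands.
- The arm moves only by the shell command python3 -m jog 'ROWS' [FORCE]. ROWS is a JSON object of lists of equal length, an entry for each row: "jaw": the finger opening in mm, from 0 to 91.2; "slide": the shift along the tool's x, y, z in units of 30 mm (1.0 is 30 mm), a list of three; "spin": the turn about the tool's z in units of 8 degrees (1.0 is 8 degrees). In form: {"jaw": [jaw, ...], "slide": [[dx, dy, dz], ...], "spin": [spin, ...]}. A call has 1 to 10 rows; each row shifts and turns the commanded pose from where the row before left it, along the tool's axes as they then stand; what a row does not reach is not made up. A row lasts 1/10 s, in which the tool goes at most 50 mm and 8.59 degrees, less where a joint would pass 70% of its speed; a pose out of reach is approached as far as the arm can. A call is refused whole if a number of a shift passes 1 or a number of a turn 1, either way. A call with a gripper value outside its range is refused whole. The fingers move at their own pace and stop on an object; FORCE is the grip in N (left out, the last holds). Time passes only in rows, so rows that do not move let the fingers close. It gives the time, the measured TCP pose, the force, the opening and the grip force at its end, in the units of the state.
- env.state(): the state, without advancing time (a new reading comes with each control period).
- env.grab_frame(name): name is "scene" or "top" or "wrist"; returns the picture (400x640x3 uint8, red, green, blue); there is no depth.
- env.camera_model(name): a dict with "fx", "fy", "cx", "cy" (pixels), "camera_from_world" (4x4, takes a point from world to camera coordinates). Camera axes: x right, y up, looking along -z (the intrinsics and any distortion apply to the point x, -y, -z); pixel columns grow to the right and rows downward; lengths in mm; the calibration is good to about 2 mm. The wrist camera is an equidistant fisheye: a pixel r from the principal point sees the ray r / f radians off the axis. A picture is of the moment at which its call begins: read the wrist's pose just before it. camera_model takes no time and is no camera call; for the wrist camera it gives the pose at the moment of the call.
- env.job_done(): hands the job in; it is judged then, once.
The state is a dict: "time_s": time; "qpos": joint angles; "qvel": joint speeds; "effort": joint torques, N m; "ee_pos": TCP position; "ee_rot": TCP orientation; "force": force on the tool from outside, world axes, zero at the start; "torque": the same for the moment, N m; "gripper_width": finger opening in mm; "gripper_force": force on a finger pad.
Only numpy, scipy, OpenCV 4.12 (cv2) and the standard library are available. Lean on these libraries where they do the work, as an engineer would, in place of code of your own. Each camera call takes 0.05 s, during which the arm holds its last target. There are 200 camera calls.

## Task

Set the black auxiliary lens (wide foot down) fully home in the black ring of the inspection station. Then, with closed fingers behind its blue thumb pad, push the sprung loupe stand over past its dead point until it snaps against its working stop, and leave it there. Where the stop is set is not marked, so feel for it: never press the lens or the stand hard (25 N bends the pin), and leave the other things on the bench where they are.

Things in the scene. Friction and masses are not known exactly. Their poses are not given: they have to be found in the camera images.
- objective: Auxiliary lens: black barrel 34 mm high, about 0.14 kg, standing free on its wide foot. Diameter 52 mm from 1 to 10 mm above the underside (lowest 1 mm bevelled to 48 mm), tapering to 49 mm at 26 mm and 43 mm at the top. Origin: centre of the underside, z up.
- station: Lens inspection station, bolted down: aluminium plate 110 x 250 mm (local x by y), 12 mm thick, black locating ring at the -y end, sprung loupe stand in a grey clevis at the +y end. Origin: centre of the plate's underside, z up. The stand folds over from +y to -y. A rubber-topped rest for the parked stand, 98 mm high, stands at local y 93 mm.
- nest_seat (a point): Centre of the ring's seat, on the plate's top face, 12 mm above the table, local y -60 mm. The bore is 54 mm wide, the outside 68 mm; the ring stands 8 mm above the seat, the top 3 mm being a lead-in step (bore 56 to 58 mm). The lens is home when its underside lies on the seat.
- stand: Sprung fold-over stand: white lever 150 mm long, z axis up the lever, origin on its level pin (along the station's x). A loupe of 36 mm diameter rides 71 mm in front (-y) of the lever, 129 mm up it, and comes over the ring in use. An over-centre spring holds it either parked, leaning 24 degrees back (to +y), or on its working stop, leaning forward (to -y).
- stand_pivot (a point): The pin: local x 0, y 65 mm, 55 mm above the table. Stop and spring dead point are set together by the user on a clamped quadrant: the stop is somewhere from 14 to 38 degrees forward of upright, the dead point 5 to 6 degrees before it. The pad resists with 5 to 8 N at first, fading to nil at the dead point, then the stand snaps off the finger to the rigid stop; let go earlier, it swings back.
- lever_top (a point): Middle of the lever's top end, 150 mm from the pin; parked it is at local y 126 mm, 192 mm above the table. The top 42 mm of the lever is the blue pad, 24 mm wide, 12 mm thick. Push on its +y face towards the station's -y, fingers upright, moving on the lever's arc about the pin (up, then down): dragged straight across, rubber fingers grip the pad and the force more than doubles.
- cassette: Bystander: pale round filter cassette with a nub on top, 49 mm diameter, 33 mm high, loose. Origin: centre of underside.
- dish: Bystander: pressed steel dish of small screws, 75 mm diameter, 20 mm high, loose. Origin: centre of underside.
- petri: Bystander: clear petri dish, 90 mm diameter, 16 mm high, loose. Origin: centre of underside.

How it is judged:
By the outcome, as a careful person would: the job done as asked, in the order asked, and still so for the second after the job is handed in, with the robot touching nothing.
It also fails if it takes over 64 s, if anything falls off the work surface, if the arm or the gripper's body presses on something with over 40 N, if the wrist force passes 120 N, or if a joint passes its speed limit or range.

## Working session

There is one attempt and no reset: what is moved stays moved. The work goes in short steps, Python scripts to look and compute and a shell command to move; the robot and the scene stay as the last step left them, time stands still between calls to the robot, and variables do not carry over. Pictures are saved under pics/ and viewed, at most 10 in all, crops included, and the job is handed in when it is done.

```bash
ls; mkdir -p pics; python3 - <<'E'
from workcell import env
import cv2,json
s=env.state();print({k:(v if not hasattr(v,'tolist') else v.tolist()) for k,v in s.items()})
for n in("top","scene"):
    im=env.grab_frame(n);cv2.imwrite(f'pics/{n}0.png',im[:,:,::-1]);m=env.camera_model(n);print(n,m)
E
```

```text
pics
{'time_s': 0.0, 'qpos': [67.78124629488522, 18.34932200510744, 89.70631083394288, -0.001659880741200905, 72.04462154021076, -1.1454088628516381], 'qvel': [-0.05882375764157833, -0.041014681577700496, -0.04922413398497641, -0.01331520790534265, -0.0022662468917556368, 0.020668630995644276], 'effort': [-0.0002789569953165483, -41.24684929847717, -23.1963711977005, 0.07272873306646943, 0.04573548445478082, -0.00015807266663614428], 'ee_pos': [206.54132503785442, 536.0262906273947, 187.54422480198053], 'ee_rot': [-179.8997340993685, -0.0004262402869546471, 158.92716786802885], 'force': [-0.5983434826961633, 0.7871346922897453, 0.23199123552782833], 'torque': [-0.03507418189540396, 0.018759316790830028, -0.027151588242830624], 'gripper_force': 0.0, 'gripper_width': 90.88188896603897}
top {'fx': 410.02267522235275, 'fy': 410.02267522235275, 'cx': 328.38912428139827, 'cy': 201.6192983964427, 'camera_from_world': array([[-7.81245590e-03, -9.99969423e-01, -3.44876853e-04,
         8.05871367e+01],
       [ 9.94852674e-01, -7.80732452e-03,  1.01030697e-01,
        -5.11024450e+02],
       [-1.01030301e-01,  4.46196208e-04,  9.94883249e-01,
        -1.08727380e+03],
       [ 0.00000000e+00,  0.00000000e+00,  0.00000000e+00,
         1.00000000e+00]])}
scene {'fx': 377.80581940557164, 'fy': 377.80581940557164, 'cx': 319.1506801934639, 'cy': 197.83570489832024, 'camera_from_world': array([[ 5.39121557e-01, -8.42217973e-01, -4.10278958e-03,
        -1.90462212e+02],
       [ 5.75909947e-01,  3.65088895e-01,  7.31462803e-01,
        -4.19874080e+02],
       [-6.14553236e-01, -3.96710203e-01,  6.81869002e-01,
        -6.32503526e+02],
       [ 0.00000000e+00,  0.00000000e+00,  0.00000000e+00,
         1.00000000e+00]])}
```

View pics/top0.png

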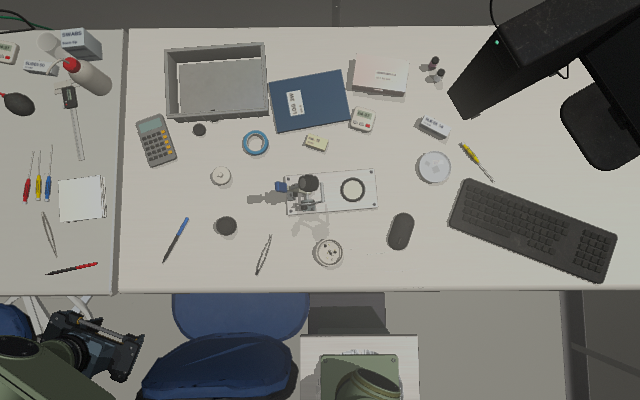

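View pics/scene0.png

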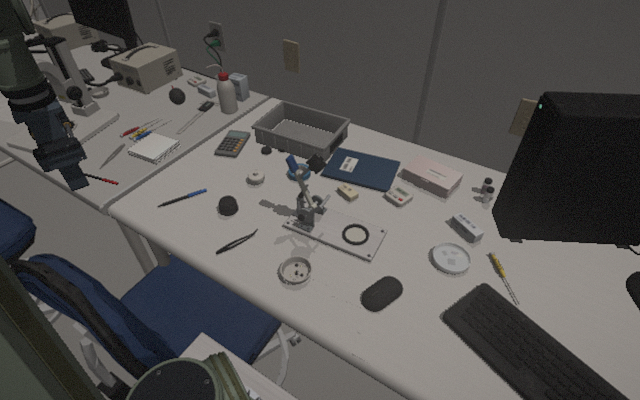

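The top view shows the lens at (226,226), the ring at (353,189), and the station plate spanning about (287..377, 170..215). The blue pad is at (281,187), the cassette at (221,175), the dish at (329,252) and the petri at (433,167).

```bash
cat > h.py <<'E'
import numpy as np,cv2
from workcell import env
def ray(m,u,v,fish=False):
    a=np.array([(u-m['cx'])/m['fx'],(v-m['cy'])/m['fy']])
    if fish:
        r=np.hypot(*a); d=np.array([a[0]/r*np.sin(r),a[1]/r*np.sin(r),np.cos(r)]) if r>0 else np.array([0,0,1.])
    else: d=np.array([a[0],a[1],1.])
    d=d*[1,-1,-1]; T=np.array(m['camera_from_world']);R=T[:3,:3]
    return -R.T@T[:3,3],R.T@d
def onz(m,u,v,z,fish=False):
    o,d=ray(m,u,v,fish);return o+d*(z-o[2])/d[2]
def two(r1,r2):
    (o1,d1),(o2,d2)=r1,r2
    t=np.linalg.lstsq(np.c_[d1,-d2],o2-o1,rcond=None)[0]
    a,b=o1+d1*t[0],o2+d2*t[1];return (a+b)/2,np.linalg.norm(a-b)
E
python3 - <<'E'
from h import *
im=cv2.imread('pics/top0.png');m=env.camera_model('top')
g=im.max(2)
def blobs(mask,x0,y0,x1,y1,zs):
    n,_,st,c=cv2.connectedComponentsWithStats(mask[y0:y1,x0:x1].astype('u1'))
    for i in range(1,n):
        if st[i,4]>15:
            p=c[i]+[x0,y0];print(p.round(1),st[i].tolist(),[onz(m,*p,z)[:2].round(1).tolist() for z in zs])
print('lens');blobs(g<75,200,205,250,250,[10,20])
print('ring');blobs(g<75,332,165,372,210,[12,20])
hsv=cv2.cvtColor(im,cv2.COLOR_BGR2HSV)
print('blue');blobs((hsv[...,1]>110)&(hsv[...,2]>50),265,175,300,205,[180])
a=cv2.resize(im[160:240,205:385],None,fx=4.4,fy=4.4,interpolation=cv2.INTER_CUBIC)
s=cv2.imread('pics/scene0.png')[140:270,205:400]
s=cv2.resize(s,None,fx=4,fy=4,interpolation=cv2.INTER_CUBIC)
cv2.imwrite('pics/a.png',a);cv2.imwrite('pics/s.png',s)
E
```

```text
lens
[230.7 229.1] [22, 14, 14, 16, 39] [[439.8, 344.4], [439.4, 342.0]]
ring
[357.8 184.6] [14, 14, 18, 19, 34] [[559.6, -4.9], [558.4, -4.3]]
[346.1 196.3] [9, 22, 15, 15, 23] [[527.5, 27.7], [526.6, 28.1]]
blue
```

View pics/a.png

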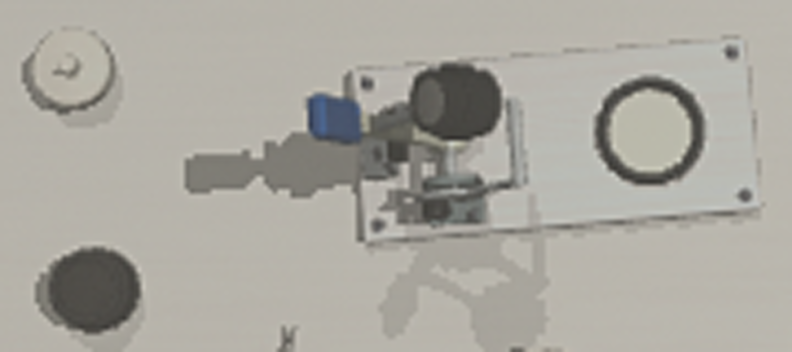

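View pics/s.png

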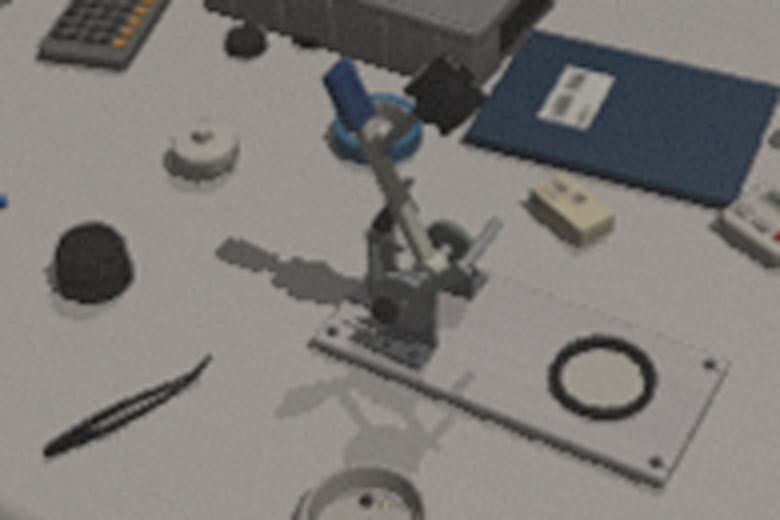

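```bash
cat >> h.py <<'E'
def cont(mask,x0,y0,x1,y1):
    cs,_=cv2.findContours(mask[y0:y1,x0:x1].astype('u1'),cv2.RETR_EXTERNAL,cv2.CHAIN_APPROX_NONE)
    c=max(cs,key=cv2.contourArea);return c.reshape(-1,2)+[x0,y0]
E
python3 - <<'E'
from h import *
T=cv2.imread('pics/top0.png');S=cv2.imread('pics/scene0.png');mt=env.camera_model('top');ms=env.camera_model('scene')
def fit(P):
    A=np.c_[2*P[:,:2],np.ones(len(P))];b=(P[:,:2]**2).sum(1);x=np.linalg.lstsq(A,b,rcond=None)[0]
    return x[:2].round(1),round(2*np.sqrt(x[2]+x[0]**2+x[1]**2),1)
for nm,im,m,rb in(('top',T,mt,(332,165,372,210)),('sc',S,ms,(335,217,376,250))):
    g=im.max(2);c=cont(g<120,*rb);print(nm,'ring',fit(np.array([onz(m,*p,20) for p in c])))
g=T.max(2);c=cont(g<120,205,208,245,245);print('lens',[ (z,fit(np.array([onz(mt,*p,z) for p in c]))) for z in(5,10,20)],c.min(0),c.max(0))
K=np.array([(352,68),(742,38),(758,208),(362,242)])/4.4+[205,160]
P=np.array([onz(mt,*p-.4,12)[:2] for p in K]);print(P.round(1),P.mean(0))
d=(P[0]+P[3]-P[1]-P[2])/2;print(np.linalg.norm(d),'y axis angle',np.degrees(np.arctan2(d[1],d[0])))
K=np.array([(311,342),(660,485),(728,368)])/4+[205,140]
print(np.array([onz(ms,*p-.4,12)[:2] for p in K]).round(1))
# lens in scene
g=S.max(2);c=cont(g<70,212,190,245,220);print('lens sc',c.min(0),c.max(0),c.mean(0),onz(ms,*c.mean(0),15))
h=cv2.cvtColor(S,cv2.COLOR_BGR2HSV);c1=cont((h[...,1]>120)&(h[...,0]>100),282,150,299,175)
h=cv2.cvtColor(T,cv2.COLOR_BGR2HSV);c2=cont((h[...,1]>100)&(h[...,0]>100),270,178,292,196)
print(c1.mean(0),c2.mean(0),two(ray(ms,*c1.mean(0)),ray(mt,*c2.mean(0))))
E
```

```text
top ring (array([545.3,  10.7]), np.float64(65.0))
sc ring (array([538.5,  10.6]), np.float64(70.0))
lens [(5, (array([449.9, 359.2]), np.float64(53.2))), (10, (array([449.7, 357.9]), np.float64(53.0))), (20, (array([449.3, 355.4]), np.float64(52.5)))] [216 216] [236 235]
[[587.9 197.2]
 [605.1 -48.5]
 [497.5 -56.4]
 [478.2 190.6]] [542.16731398  70.73308134]
246.9996106891708 y axis angle 94.23817672035779
[[470.1 189. ]
 [488.4 -56.6]
 [595.4 -50.7]]
lens sc [219 196] [237 215] [227.38181818 205.94545455] [444.64788509 357.60277601  15.        ]
[291.22222222 158.38888889] [277.4375 185.5   ] (array([534.15825592, 195.02802951, 186.1697462 ]), np.float64(0.2947753716972094))
```

```bash
cat >> h.py <<'E'
from scipy.spatial.transform import Rotation as Ro
def go(target,yaw=None):
    s=env.state();R=Ro.from_euler('xyz',s['ee_rot'],degrees=True)
    print('t',round(s['time_s'],2),'pos',np.round(s['ee_pos'],1),'rot',np.round(s['ee_rot'],2),'F',np.round(s['force'],1),'w',round(s['gripper_width'],1))
    print('total slide units',(R.inv().apply(np.array(target)-s['ee_pos'])/30).round(3), '' if yaw is None else ('spin',((s['ee_rot'][2]-yaw+180)%360-180)/8))
E
python3 -m jog '{"jaw":[91,91,91,91,91,91,91,91,91,91],"slide":[[0,0,0],[0,0,0],[0,0,0],[0,0,0],[0,0,0],[0,0,0],[0,0,0],[0,0,0],[0,0,0],[0,0,0]],"spin":[1,1,1,1,1,1,1,1,0.09,0]}'
python3 -c "
from h import *
go([447,357,180],94.2)"
```

```text
time_s: 1.1
ee_pos: [206.7, 536.4, 188.0]
ee_rot: [-180.0, 0.0, 94.3]
force: [-0.7, -0.5, 0.2]
gripper_width: 91.1
gripper_force: 0.0
t 1.1 pos [206.7 536.4 188. ] rot [-1.7998e+02  4.0000e-02  9.4350e+01] F [-0.7 -0.5  0.2] w 91.1
total slide units [-6.568  7.535  0.27 ] ('spin', np.float64(0.018635669840755043))
```

```bash
python3 -m jog '{"jaw":[91,91,91,91,91,91,91,91,91,91],"slide":[[-0.82,0.94,0],[-0.82,0.94,0],[-0.82,0.94,0],[-0.82,0.94,0],[-0.82,0.94,0],[-0.82,0.94,0],[-0.82,0.94,0],[-0.82,0.94,0.25],[0,0,0],[0,0,0]],"spin":[0,0,0,0,0,0,0,0,0,0]}'
python3 - <<'E'
from h import *
m=env.camera_model('wrist');im=env.grab_frame('wrist');cv2.imwrite('pics/w1.png',im[:,:,::-1])
print(m);go([447,357,180])
E
```

```text
time_s: 2.1
ee_pos: [446.3, 356.4, 180.5]
ee_rot: [-179.9, -0.0, 94.2]
force: [0.3, -0.2, 0.6]
gripper_width: 90.9
gripper_force: 0.0
{'fx': 309.70691628693146, 'fy': 309.70691628693146, 'cx': 318.1699779744788, 'cy': 198.02548694781538, 'camera_from_world': array([[ 9.97310518e-01,  7.32596529e-02, -2.18047243e-03,
        -4.70811883e+02],
       [-7.09576408e-02,  9.57668608e-01, -2.78990773e-01,
        -2.79778539e+02],
       [-1.83505972e-02,  2.78395153e-01,  9.60291307e-01,
        -4.74350771e+02],
       [ 0.00000000e+00,  0.00000000e+00,  0.00000000e+00,
         1.00000000e+00]])}
t 2.15 pos [445.8 357.  180.7] rot [-1.7995e+02 -2.0000e-02  9.4250e+01] F [0.2 0.4 0.3] w 90.8
total slide units [-0.003  0.04   0.024]
```

View pics/w1.png

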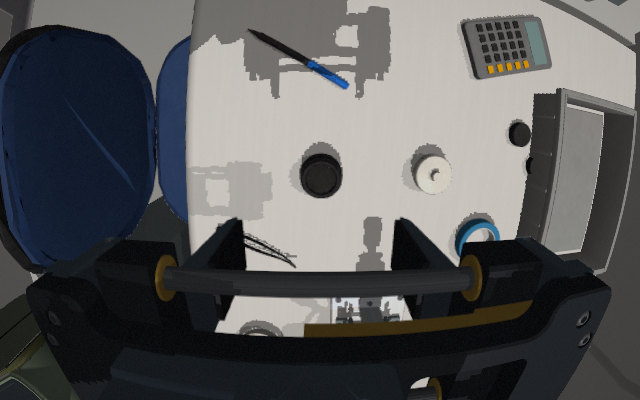

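The wrist view shows the lens at (321,175), seen nearly from above, with the cassette at (432,173). The fingers are at the left and right bottom.

```bash
cat >> h.py <<'E'
def fit(P):
    A=np.c_[2*P[:,:2],np.ones(len(P))];b=(P[:,:2]**2).sum(1);x=np.linalg.lstsq(A,b,rcond=None)[0]
    return x[:2].round(1),round(2*np.sqrt(x[2]+x[0]**2+x[1]**2),1)
E
cat > lens.py <<'E'
from h import *
m=env.camera_model('wrist');im=env.grab_frame('wrist')[:,:,::-1]
cv2.imwrite('pics/last.png',im);o,_=ray(m,1,1,True);print('cam',o.round(1))
g=im.max(2)
for th in(45,60,75):
    c=cont(g<th,285,140,360,212);print(th,c.min(0),c.max(0),[fit(np.array([onz(m,*p,z,True) for p in c])) for z in(5,12,20)])
go([0,0,0])
E
python3 lens.py
```

```text
cam [440.3 435.  376.7]
45 [301 154] [341 197] [(array([448.9, 355.9]), np.float64(51.9)), (array([448.7, 357.4]), np.float64(50.9)), (array([448.5, 359.1]), np.float64(49.8))]
60 [301 154] [341 197] [(array([448.9, 355.8]), np.float64(52.5)), (array([448.7, 357.3]), np.float64(51.6)), (array([448.5, 359. ]), np.float64(50.4))]
75 [301 154] [342 197] [(array([448.8, 355.9]), np.float64(53.1)), (array([448.7, 357.4]), np.float64(52.1)), (array([448.5, 359.1]), np.float64(51.0))]
t 2.2 pos [445.5 357.4 180.9] rot [-1.7998e+02 -2.0000e-02  9.4290e+01] F [-0.3 -0.2  0.3] w 91.1
total slide units [-10.77  -15.699   6.033]
```

```bash
python3 -m jog '{"jaw":[91,91,91,91,91,91,91,91,91,91],"slide":[[0,0.09,0.9],[0,0,1],[0,0,1],[0,0,1],[0,0,0.9],[0,0,0.5],[0,0,0],[0,0,0],[0,0,0],[0,0,0]],"spin":[0,0,0,0,0,0,0,0,0,0]}'
python3 -c "
from h import *
go([448.7,357,10.5],94.2)"
```

```text
time_s: 3.2
ee_pos: [449.4, 357.8, 23.2]
ee_rot: [179.9, -0.1, 94.2]
force: [0.1, -0.6, -0.3]
gripper_width: 91.2
gripper_force: 0.0
t 3.2 pos [449.4 357.8  23.2] rot [ 1.7987e+02 -9.0000e-02  9.4240e+01] F [ 0.1 -0.6 -0.3] w 91.2
total slide units [-0.027 -0.027  0.424] ('spin', np.float64(0.004741071675532282))
```

```bash
python3 -m jog '{"jaw":[91,91,60,50,40,40,40,40,40,40],"slide":[[0,0,0.42],[0,0,0],[0,0,0],[0,0,0],[0,0,0],[0,0,0],[0,0,0],[0,0,0],[0,0,0],[0,0,0]],"spin":[0,0,0,0,0,0,0,0,0,0]}' 20
python3 lens.py
```

```text
time_s: 4.2
ee_pos: [448.9, 357.1, 9.3]
ee_rot: [180.0, -0.0, 94.2]
force: [0.3, -0.6, 0.3]
gripper_width: 39.9
gripper_force: 0.0
cam [443.3 435.2 205.3]
45 [285 189] [352 211] [(array([448. , 370.7]), np.float64(31.1)), (array([447.8, 372.9]), np.float64(30.0)), (array([447.7, 375.5]), np.float64(28.8))]
60 [285 188] [352 211] [(array([448. , 370.8]), np.float64(31.3)), (array([447.9, 373. ]), np.float64(30.2)), (array([447.7, 375.6]), np.float64(28.9))]
75 [285 188] [352 211] [(array([448. , 371.1]), np.float64(31.5)), (array([447.8, 373.3]), np.float64(30.4)), (array([447.6, 375.9]), np.float64(29.1))]
t 4.25 pos [448.9 357.1   9.3] rot [ 1.800e+02 -1.000e-02  9.421e+01] F [-0.8 -0.5 -0.6] w 40.1
total slide units [-10.772 -15.796   0.308]
```

View pics/last.png

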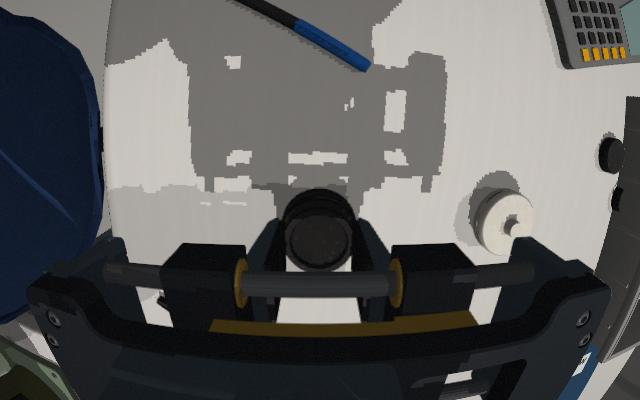

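```bash
python3 - <<'E'
from h import *
m=env.camera_model('wrist')
for p,z in(((319,240),34),((318.5,189),5),((319,268),34),((319,211),34)):print(p,z,onz(m,*p,z,True).round(1))
T=np.array(m['camera_from_world'])
for P in([449,357,9.3],[449,357,34],[429,357,9.3],[469,357,9.3],[449,357,28],[449,386,5]):
    c=(T@[*P,1])[:3]*[1,-1,-1];t=np.arctan2(np.hypot(c[0],c[1]),c[2]);q=c[:2]/np.hypot(*c[:2])*t*m['fx'];print(P,q+[m['cx'],m['cy']])
im=cv2.imread('pics/last.png')[170:320,220:420]
im=np.clip(im.astype(float)*2.2,0,255).astype('u1')
cv2.imwrite('pics/wz.png',cv2.resize(im,None,fx=4,fy=4,interpolation=cv2.INTER_CUBIC))
E
```

```text
(319, 240) 34 [449.3 359.3  34. ]
(318.5, 189) 5 [447.2 383.4   5. ]
(319, 268) 34 [450.7 340.   34. ]
(319, 211) 34 [447.9 377.7  34. ]
[449, 357, 9.3] [318.32596057 228.3091286 ]
[449, 357, 34] [318.30638473 243.39665032]
[429, 357, 9.3] [289.02867377 226.20482642]
[469, 357, 9.3] [347.4872169  230.22370328]
[449, 357, 28] [318.31159116 239.40714053]
[449, 386, 5] [321.54083212 185.45674968]
```

View pics/wz.png

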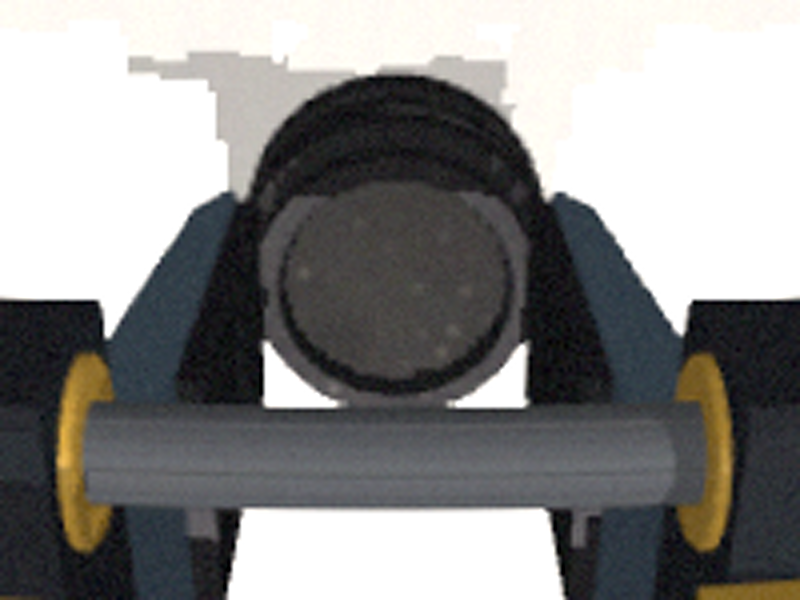

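The zoom shows the lens centred between the fingers, top centre near (319,240). But the gripper reads 40 mm with no force, so I'll close further.

```bash
python3 -m jog '{"jaw":[36,30,30],"slide":[[0,0,0],[0,0,0],[0,0,0]],"spin":[0,0,0]}' 20; python3 lens.py | tail -2
```

```text
time_s: 4.55
ee_pos: [448.9, 357.1, 9.3]
ee_rot: [180.0, -0.0, 94.2]
force: [-0.5, -1.5, 0.3]
gripper_width: 30.0
gripper_force: 0.0
t 4.6 pos [448.9 357.    9.3] rot [ 1.800e+02 -1.000e-02  9.421e+01] F [ 0.  -1.1  0.3] w 30.1
total slide units [-10.772 -15.795   0.307]
```

```bash
python3 - <<'E'
import cv2,numpy as np
from h import env
im=cv2.imread('pics/last.png')[150:350,200:440]
s=env.grab_frame('scene')[:,:,::-1][130:260,150:310]
f=lambda a,g:np.clip(a.astype(float)*g,0,255).astype('u1')
a=cv2.resize(f(im,1.8),(480,400),interpolation=cv2.INTER_CUBIC);b=cv2.resize(f(s,1.5),(320*400//260*1,400),interpolation=cv2.INTER_CUBIC)[:,:320]
cv2.imwrite('pics/c.png',np.hstack([a,cv2.resize(b,(320,400))]))
E
```

```text
(no output)
```

View pics/c.png

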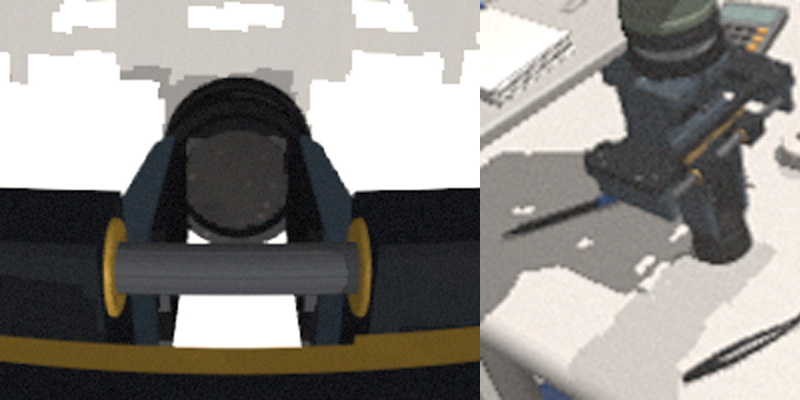

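The picture seems to show the fingers above the lens top rather than beside it. I'll reopen and check how high the fingertips are.

```bash
python3 -m jog '{"jaw":[50,70,91,91,91,91,91],"slide":[[0,0,0],[0,0,0],[0,0,0],[0,0,0],[0,0,0],[0,0,0],[0,0,0]],"spin":[0,0,0,0,0,0,0]}'; python3 - <<'E'
from h import *
f=lambda a,g:np.clip(a.astype(float)*g,0,255).astype('u1')
w=env.grab_frame('wrist')[:,:,::-1];s=env.grab_frame('scene')[:,:,::-1]
cv2.imwrite('pics/w5.png',w);cv2.imwrite('pics/s5.png',s)
a=cv2.resize(f(w[150:300,200:440],1.8),(480,300),interpolation=cv2.INTER_CUBIC)
b=cv2.resize(f(s[150:240,170:290],1.6),(800,600)[:2],interpolation=cv2.INTER_CUBIC)
b=cv2.resize(b,(400,300))
cv2.imwrite('pics/d.png',np.vstack([np.hstack([a,np.zeros((300,320,3),'u1')]),np.hstack([cv2.resize(f(s[150:240,170:290],1.6),(800,300)) ])]) if 0 else np.hstack([a[:, :400],b]))
m=env.camera_model('scene')
T=np.array(m['camera_from_world'])
for P in([449-46,354,0],[449-46,354,9],[449-46,354,34],[449+46,361,9]):
    c=(T@[*P,1])[:3]*[1,-1,-1];q=c[:2]/c[2]*m['fx']+[m['cx'],m['cy']];print(P,q.round(1),((q-[170,150])*400/120+[400,0]).round())
go([0,0,0])
E
```

```text
time_s: 5.35
ee_pos: [448.9, 357.1, 9.3]
ee_rot: [180.0, -0.0, 94.2]
force: [-0.0, -0.3, -0.8]
gripper_width: 83.2
gripper_force: 0.0
[403, 354, 0] [218.7 219.5] [562. 232.]
[403, 354, 9] [218.1 217.2] [560. 224.]
[403, 354, 34] [216.3 210.6] [554. 202.]
[495, 361, 9] [239.  196.6] [630. 155.]
t 5.45 pos [448.9 357.1   9.3] rot [ 1.800e+02 -1.000e-02  9.421e+01] F [-0.7  0.6  0.3] w 90.1
total slide units [-10.773 -15.795   0.307]
```

View pics/d.png

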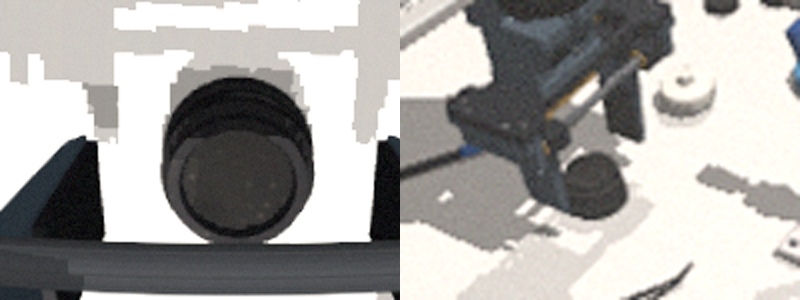

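The scene view puts the open fingertips well above 9 mm, at about 25 to 34 mm. I'll probe downward gently with the jaw open and watch the force.

```bash
Z='[0,0,0]'; python3 -m jog '{"jaw":[91,91,91,91],"slide":[[0,0,0.1],[0,0,0.1],[0,0,0],[0,0,0]],"spin":[0,0,0,0]}' | grep -E "pos|force"; python3 -m jog '{"jaw":[91,91,91,91],"slide":[[0,0,0.05],[0,0,0],[0,0,0.04],[0,0,0]],"spin":[0,0,0,0]}'| grep -E "pos|force"
```

```text
ee_pos: [448.8, 356.9, 3.0]
force: [1.0, 0.2, -0.1]
gripper_force: 0.0
ee_pos: [448.8, 357.0, 0.4]
force: [-0.9, -0.4, 0.2]
gripper_force: 0.0
```

```bash
for i in 1; do python3 -m jog '{"jaw":[91,91,91,91],"slide":[[0,0,0.04],[0,0,0.04],[0,0,0],[0,0,0]],"spin":[0,0,0,0]}' | grep -E "pos|force"; python3 -m jog '{"jaw":[91,91,91,91],"slide":[[0,0,0.04],[0,0,0.04],[0,0,0],[0,0,0]],"spin":[0,0,0,0]}'| grep -E "pos|force"; done
```

```text
ee_pos: [448.9, 357.0, -1.9]
force: [0.3, 0.3, -0.5]
gripper_force: 0.0
ee_pos: [448.8, 357.0, -4.3]
force: [-0.3, 0.9, -0.8]
gripper_force: 0.0
```

No contact at a reported z of -4.3, so the real tips are above the reported TCP. I'll close here gently to see what the jaws meet.

```bash
python3 -m jog '{"jaw":[60,40,40,40,40,40],"slide":[[0,0,0],[0,0,0],[0,0,0],[0,0,0],[0,0,0],[0,0,0]],"spin":[0,0,0,0,0,0]}' 5| grep -vE "rot"
```

```text
time_s: 7.65
ee_pos: [448.8, 357.1, -4.2]
force: [0.0, 0.5, -0.8]
gripper_width: 47.5
gripper_force: 5.0
```

The jaws close on 47.5 mm, so the pads' lower edge is about 28 mm up the lens. The real tips sit about 25 to 32 mm above the reported TCP, so I'll open, go 11 mm lower and regrip.

```bash
python3 -m jog '{"jaw":[60,75,75,75,75,75,75,75],"slide":[[0,0,0],[0,0,0],[0,0,0],[0,0,0.1],[0,0,0.1],[0,0,0.1],[0,0,0.07],[0,0,0]],"spin":[0,0,0,0,0,0,0,0]}' 15| grep -vE "rot";python3 -m jog '{"jaw":[60,45,40,40,40,40],"slide":[[0,0,0],[0,0,0],[0,0,0],[0,0,0],[0,0,0],[0,0,0]],"spin":[0,0,0,0,0,0]}' 15| grep -vE "rot"
```

```text
time_s: 8.45
ee_pos: [448.6, 356.8, -15.8]
force: [-0.1, -0.2, 1.0]
gripper_width: 74.9
gripper_force: 0.0
time_s: 9.05
ee_pos: [449.0, 357.1, -15.2]
force: [0.9, -0.2, -0.8]
gripper_width: 49.0
gripper_force: 14.9
```

Gripped at 49 mm and 15 N, with the underside at a reported z of -15.2. I'll lift.

```bash
python3 -m jog '{"jaw":[40,40,40,40,40,40,40,40,40,40],"slide":[[0,0,-0.2],[0,0,-0.5],[0,0,-0.9],[0,0,-1],[0,0,-1],[0,0,-1],[0,0,-1],[0,0,-0.4],[0,0,0],[0,0,0]],"spin":[0,0,0,0,0,0,0,0,0,0]}' 20| grep -vE "rot"
python3 -c "
from h import *
go([445,12,165],94.2)"
```

```text
time_s: 10.05
ee_pos: [448.1, 356.4, 163.3]
force: [-0.2, 0.2, -1.9]
gripper_width: 48.7
gripper_force: 19.8
t 10.05 pos [448.1 356.4 163.3] rot [-1.7988e+02  7.0000e-02  9.4210e+01] F [-0.2  0.2 -1.9] w 48.7
total slide units [-11.443  -0.945  -0.039] ('spin', np.float64(0.0010809180468847046))
```

```bash
python3 -m jog '{"jaw":[40,40,40,40,40,40,40,40,40,40],"slide":[[-0.5,-0.09,0],[-1,-0.09,0],[-1,-0.09,0],[-1,-0.09,0],[-1,-0.09,0],[-1,-0.09,0],[-1,-0.09,0],[-1,-0.09,0],[-1,-0.09,0],[-1,-0.09,0]],"spin":[0,0,0,0,0,0,0,0,0,0]}' | grep -vE "rot"
python3 -m jog '{"jaw":[40,40,40,40,40,40,40,40,40],"slide":[[-1,0,0],[-0.7,0.2,0],[0,1,0],[0,1,0],[0,0.8,0],[0,0.2,0],[0,0,0],[0,0,0],[0,0,0]],"spin":[0,0,0,0,0,0,0,0,0]}' | grep -vE "rot"
cat > ring.py <<'E'
from h import *
m=env.camera_model('wrist');im=env.grab_frame('wrist')[:,:,::-1]
cv2.imwrite('pics/ring.png',im);T=np.array(m['camera_from_world'])
def pr(P):
    c=(T@[*P,1])[:3]*[1,-1,-1];t=np.arctan2(np.hypot(c[0],c[1]),c[2]);return c[:2]/np.hypot(*c[:2])*t*m['fx']+[m['cx'],m['cy']]
p=pr([543,10.7,20]);print('expect',p.round(1),'cam',-(T[:3,:3].T@T[:3,3]).round(1))
g=im.max(2);x0,y0=(p-45).astype(int)
for th in(60,80,100):
    n,lab,st,cc=cv2.connectedComponentsWithStats((g[y0:y0+90,x0:x0+90]<th).astype('u1'))
    for i in range(1,n):
        if st[i,4]>60:
            c=cont(lab==i,0,0,90,90)+[x0,y0];print(th,st[i].tolist(),[fit(np.array([onz(m,*q,z,True) for q in c])) for z in(12,20)])
            cs,hi=cv2.findContours((lab==i).astype('u1'),cv2.RETR_CCOMP,cv2.CHAIN_APPROX_NONE)
            for k,q in enumerate(cs):
                if hi[0][k][3]>=0 and len(q)>40: print('   inner',[fit(np.array([onz(m,*(r+[x0,y0]),z,True) for r in q.reshape(-1,2)])) for z in(12,20)])
go([543,10.7,165],94.2)
E
python3 ring.py
```

```text
time_s: 11.05
ee_pos: [441.0, 68.7, 163.2]
force: [0.8, 0.9, -1.5]
gripper_width: 48.7
gripper_force: 19.8
time_s: 11.95
ee_pos: [540.8, 26.8, 164.4]
force: [-0.2, 0.3, -1.3]
gripper_width: 48.5
gripper_force: 19.8
expect [319.3 194.4] cam [535.5 105.  360.4]
60 [0, 16, 90, 74, 3248] [(array([544.1, -12.7]), np.float64(97.0)), (array([543.9, -10. ]), np.float64(94.7))]
   inner [(array([544.7,  15.4]), np.float64(49.3)), (array([544.5,  17.5]), np.float64(48.2))]
80 [0, 16, 90, 74, 3327] [(array([544. , -12.5]), np.float64(97.2)), (array([543.8,  -9.8]), np.float64(95.0))]
   inner [(array([544.8,  15.2]), np.float64(48.6)), (array([544.6,  17.3]), np.float64(47.5))]
100 [0, 15, 90, 75, 3387] [(array([543.9, -12.2]), np.float64(97.6)), (array([543.7,  -9.5]), np.float64(95.4))]
   inner [(array([544.7,  15.4]), np.float64(48.0)), (array([544.5,  17.4]), np.float64(46.9))]
t 12.0 pos [541.1  26.9 164.7] rot [-179.96   -0.     94.21] F [ 0.4 -0.5 -1.5] w 48.8
total slide units [-0.544  0.022 -0.01 ] ('spin', np.float64(0.0015038177491675242))
```

```bash
python3 -m jog '{"jaw":[40,40,40,40,40],"slide":[[-0.8,0,0],[-0.8,0,0],[-0.2,0,0],[0,0,0],[0,0,0]],"spin":[0,0,0,0,0]}' | grep -vE "rot"; python3 ring.py
```

```text
time_s: 12.5
ee_pos: [546.0, -26.2, 164.7]
force: [0.0, -0.1, -2.1]
gripper_width: 49.0
gripper_force: 19.8
expect [318.1 147.9] cam [540.4  51.7 360.8]
60 [18, 16, 59, 59, 876] [(array([544.8,  10.3]), np.float64(65.8)), (array([544.7,  11.3]), np.float64(64.3))]
   inner [(array([544.8,  10.5]), np.float64(56.0)), (array([544.7,  11.5]), np.float64(54.7))]
80 [18, 16, 59, 59, 954] [(array([544.8,  10.4]), np.float64(66.3)), (array([544.7,  11.3]), np.float64(64.8))]
   inner [(array([544.7,  10.7]), np.float64(55.4)), (array([544.6,  11.6]), np.float64(54.2))]
100 [17, 15, 60, 60, 1045] [(array([544.8,  10.5]), np.float64(66.9)), (array([544.7,  11.5]), np.float64(65.4))]
   inner [(array([544.7,  10.8]), np.float64(54.8)), (array([544.6,  11.8]), np.float64(53.5))]
t 12.55 pos [546.  -26.1 164.7] rot [-1.800e+02 -4.000e-02  9.423e+01] F [ 0. -0. -3.] w 48.4
total slide units [ 1.23  -0.01  -0.009] ('spin', np.float64(0.003923907017853168))
```

```bash
python3 -m jog '{"jaw":[40,40,40,40,40],"slide":[[0.6,0,0],[0.6,0.02,0],[0.05,0.03,0],[0,0,0],[0,0,0]],"spin":[0,0,0,0,0]}' | grep -vE "rot"; python3 -c "
from h import *
go([544.9,11.3,10],94.2)"
```

```text
time_s: 13.05
ee_pos: [545.1, 10.6, 164.6]
force: [0.4, -0.8, -1.6]
gripper_width: 48.3
gripper_force: 19.8
t 13.05 pos [545.1  10.6 164.6] rot [-1.800e+02  2.000e-02  9.424e+01] F [ 0.4 -0.8 -1.6] w 48.3
total slide units [ 2.600e-02 -3.000e-03  5.155e+00] ('spin', np.float64(0.004648183610669321))
```

```bash
python3 -m jog '{"jaw":[40,40,40,40,40,40,40,40,40],"slide":[[0.02,0,0.6],[0,0,0.9],[0,0,0.9],[0,0,0.9],[0,0,0.8],[0,0,0.6],[0,0,0.4],[0,0,0],[0,0,0]],"spin":[0,0,0,0,0,0,0,0,0]}' | grep -vE "rot"; python3 -c "
from h import *
go([544.9,11.3,-3],94.2)"
```

```text
time_s: 13.95
ee_pos: [545.6, 11.0, 12.1]
force: [0.2, -0.3, -2.1]
gripper_width: 48.5
gripper_force: 19.8
t 13.95 pos [545.6  11.   12.1] rot [179.94   0.    94.19] F [ 0.2 -0.3 -2.1] w 48.5
total slide units [ 0.01  -0.024  0.504] ('spin', np.float64(-0.0014964334030374005))
```

```bash
python3 -m jog '{"jaw":[40,40,40,40,40,40],"slide":[[0.01,-0.02,0.1],[0,0,0.1],[0,0,0.07],[0,0,0.05],[0,0,0],[0,0,0]],"spin":[0,0,0,0,0,0]}' | grep -vE "rot";python3 -m jog '{"jaw":[40,40,40,40],"slide":[[0,0,0.04],[0,0,0.04],[0,0,0],[0,0,0]],"spin":[0,0,0,0]}' | grep -vE "rot"
```

```text
time_s: 14.55
ee_pos: [544.4, 11.5, 2.1]
force: [0.2, 0.1, -1.4]
gripper_width: 48.9
gripper_force: 19.8
time_s: 14.95
ee_pos: [544.4, 11.5, -0.4]
force: [0.1, -0.1, -2.3]
gripper_width: 49.0
gripper_force: 19.8
```

```bash
python3 -m jog '{"jaw":[40,40,40,40],"slide":[[0,0,0.03],[0,0,0.03],[0,0,0],[0,0,0]],"spin":[0,0,0,0]}' | grep -vE "rot|time";python3 -m jog '{"jaw":[40,40,40],"slide":[[0,0,0.03],[0,0,0],[0,0,0]],"spin":[0,0,0]}' | grep -vE "rot|time"
```

```text
ee_pos: [544.4, 11.5, -2.2]
force: [1.1, -0.9, -1.5]
gripper_width: 48.3
gripper_force: 19.8
ee_pos: [544.5, 11.5, -3.1]
force: [0.6, -0.5, -1.5]
gripper_width: 48.5
gripper_force: 19.8
```

```bash
python3 -m jog '{"jaw":[40,40,40],"slide":[[0,0,0.02],[0,0,0],[0,0,0]],"spin":[0,0,0]}' | grep -vE "rot|time";python3 -m jog '{"jaw":[40,40,40],"slide":[[0,0,0.02],[0,0,0],[0,0,0]],"spin":[0,0,0]}' | grep -vE "rot|time"
```

```text
ee_pos: [544.5, 11.5, -3.3]
force: [-1.9, -0.2, 2.9]
gripper_width: 48.3
gripper_force: 20.0
ee_pos: [544.5, 11.5, -3.3]
force: [-2.2, -0.1, 8.6]
gripper_width: 48.9
gripper_force: 20.2
```

The lens touched down at -3.3 against a predicted -3.2, so it is home. I'll release and rise.

```bash
python3 -m jog '{"jaw":[40,52,60,70,75,75,75],"slide":[[0,0,-0.03],[0,0,0],[0,0,0],[0,0,0],[0,0,0],[0,0,0],[0,0,0]],"spin":[0,0,0,0,0,0,0]}' | grep -vE "rot";python3 -m jog '{"jaw":[75,75,75,75,75,75,75,60,30,0],"slide":[[0,0,-0.3],[0,0,-0.6],[0,0,-1],[0,0,-1],[0,0,-1],[0,0,-1],[-0.6,0,-0.6],[-0.6,0,0],[0,0,0],[0,0,0]],"spin":[0,0,0,0,0,0,0,0,0,0]}' | grep -vE "rot"
python3 - <<'E'
from h import *
m=env.camera_model('wrist');im=env.grab_frame('wrist')[:,:,::-1]
cv2.imwrite('pics/home.png',im);g=im.max(2)
T=np.array(m['camera_from_world'])
def pr(P):
    c=(T@[*P,1])[:3]*[1,-1,-1];t=np.arctan2(np.hypot(c[0],c[1]),c[2]);return c[:2]/np.hypot(*c[:2])*t*m['fx']+[m['cx'],m['cy']]
p=pr([544.7,11.3,30]);print(p)
x0,y0=(p-45).astype(int);c=cont(g<100,x0,y0,x0+90,y0+90);print('ring outer',fit(np.array([onz(m,*q,20,True) for q in c])),c.min(0),c.max(0))
S=env.grab_frame('scene')[:,:,::-1];cv2.imwrite('pics/s6.png',S);Tt=env.grab_frame('top')[:,:,::-1];cv2.imwrite('pics/t6.png',Tt)
go([0,0,0])
E
```

```text
time_s: 16.95
ee_pos: [544.4, 11.5, -3.4]
force: [0.6, -0.6, 0.6]
gripper_width: 75.2
gripper_force: 0.0
time_s: 17.95
ee_pos: [546.7, -24.3, 161.9]
force: [0.4, 0.2, 0.9]
gripper_width: 53.9
gripper_force: 0.0
[318.85334432 150.63449401]
ring outer (array([544.7,  11.5]), np.float64(65.8)) [289 119] [349 179]
t 18.1 pos [546.6 -23.8 161.3] rot [-1.7995e+02 -3.0000e-02  9.4240e+01] F [-0.2  0.8 -0.2] w 41.6
total slide units [  2.133 -18.108   5.394]
```

The ring blob is now filled and the ring centre is steady at (544.7, 11.5). Next I'll work out the push arc in the station frame, then go up and over to behind the pad with the fingers shut.

```bash
cat >> h.py <<'E'
A=np.radians(94.24);e=np.array([np.cos(A),np.sin(A)]);f=np.array([e[1],-e[0]]);ring=np.array([544.7,11.4])
def arc(phi,s=123,face=16,off=28):
    p=np.radians(phi);u=np.array([-np.sin(p),np.cos(p)]);n=np.array([np.cos(p),np.sin(p)]);pin=np.array([65,55.])
    C=pin+150*u+6*n;Q=pin+s*u+6*n
    y,z=(C[0],C[1]-(150-s)) if phi<0 else Q
    return y+face,z-off     # local y, reported z of TCP
def loc():
    s=env.state();d=np.array(s['ee_pos'][:2])-ring;return d@f,d@e-60,s['ee_pos'][2],s
E
python3 -m jog '{"jaw":[0,0,0,0,0,0],"slide":[[0,0,-0.5],[0,0,-1],[0,0,-1],[0,0,-0.8],[0,0,0],[0,0,0]],"spin":[0,0,0,0,0,0]}' | grep -vE "rot"
python3 - <<'E'
from h import *
x,y,z,s=loc();print(x,y,z)
print('to approach',(167-y)/30,-x/30,(z-134.6)/30)
prev=None
for p in range(-24,36,2):
    q=np.array(arc(p));print(p,q.round(1),None if prev is None else ((q-prev)/30).round(3));prev=q
E
```

```text
time_s: 18.7
ee_pos: [546.7, -23.9, 260.1]
force: [1.5, -0.4, -0.3]
gripper_width: 0.4
gripper_force: 0.0
-0.5661557197116425 -95.35479171936524 260.0733677368617
to approach 8.745159723978842 0.018871857323721417 4.182445591228724
-24 [147.5 134.6] None
-22 [142.8 136.8] [-0.158  0.075]
-20 [137.9 138.9] [-0.16   0.069]
-18 [133.1 140.8] [-0.163  0.063]
-16 [128.1 142.5] [-0.165  0.058]
-14 [123.1 144.1] [-0.167  0.052]
-12 [118.1 145.5] [-0.168  0.046]
-10 [113.  146.7] [-0.17  0.04]
-8 [107.8 147.7] [-0.171  0.034]
-6 [102.6 148.6] [-0.172  0.028]
-4 [ 97.4 149.2] [-0.173  0.022]
-2 [ 92.2 149.7] [-0.174  0.016]
0 [ 87. 150.] [-0.174  0.01 ]
2 [ 82.7 150.1] [-0.143  0.004]
4 [ 78.4 150.1] [-0.143 -0.001]
6 [ 74.1 150. ] [-0.143 -0.006]
8 [ 69.8 149.6] [-0.143 -0.011]
10 [ 65.6 149.2] [-0.142 -0.015]
12 [ 61.3 148.6] [-0.142 -0.02 ]
14 [ 57.1 147.8] [-0.141 -0.025]
16 [ 52.9 146.9] [-0.14 -0.03]
18 [ 48.7 145.8] [-0.139 -0.035]
20 [ 44.6 144.6] [-0.138 -0.04 ]
22 [ 40.5 143.3] [-0.136 -0.045]
24 [ 36.5 141.8] [-0.134 -0.049]
26 [ 32.5 140.2] [-0.133 -0.054]
28 [ 28.6 138.4] [-0.131 -0.059]
30 [ 24.7 136.5] [-0.129 -0.063]
32 [ 20.9 134.5] [-0.126 -0.068]
34 [ 17.2 132.3] [-0.124 -0.072]
```

```bash
python3 -m jog '{"jaw":[0,0,0,0,0,0,0,0,0,0],"slide":[[0.5,0.02,0],[1,0,0],[1,0,0],[1,0,0],[1,0,0],[1,0,0],[1,0,0],[1,0,0],[0.9,0,0],[0.45,0,0]],"spin":[0,0,0,0,0,0,0,0,0,0]}' | grep -vE "rot"
python3 -m jog '{"jaw":[0,0,0,0,0,0,0],"slide":[[0,0,0.6],[0,0,1],[0,0,1],[0,0,0.9],[0,0,0.6],[0,0,0],[0,0,0]],"spin":[0,0,0,0,0,0,0]}' | grep -vE "rot"
python3 - <<'E'
from h import *
x,y,z,s=loc();print(x,y,z,s['ee_rot'])
S=env.grab_frame('scene')[:,:,::-1];T=env.grab_frame('top')[:,:,::-1];W=env.grab_frame('wrist')[:,:,::-1]
for n,i in(('s7',S),('t7',T),('w7',W)):cv2.imwrite(f'pics/{n}.png',i)
f2=lambda a,g:np.clip(a.astype(float)*g,0,255).astype('u1')
a=cv2.resize(f2(S[120:240,240:400],1.6),(533,400),interpolation=cv2.INTER_CUBIC)
b=cv2.resize(f2(T[150:230,250:303],1.5),(265,400),interpolation=cv2.INTER_CUBIC)
cv2.imwrite('pics/e.png',np.hstack([a,b]))
m=env.camera_model('scene');M=np.array(m['camera_from_world'])
def pr(ly,lz,lx=0):
    w=ring+(ly+60)*e+lx*f;c=(M@[w[0],w[1],lz,1])[:3]*[1,-1,-1];q=c[:2]/c[2]*m['fx']+[m['cx'],m['cy']];return ((q-[240,120])*3.333).round()
print('levertop',pr(126,192),'pad bottom',pr(108.9,153.7));
for o in(0,20,28,36):print('tip front',o,pr(y-16,z+o,-13),'back',pr(y+16,z+o,-13))
E
```

```text
time_s: 19.7
ee_pos: [526.6, 243.1, 258.8]
force: [0.6, -0.0, 0.9]
gripper_width: 0.3
gripper_force: 0.0
time_s: 20.4
ee_pos: [527.9, 240.4, 137.4]
force: [0.2, 0.6, -0.5]
gripper_width: 0.5
gripper_force: 0.0
0.17938468533112584 169.6622970945253 137.4251510148422 [-1.79944959e+02  1.80988621e-02  9.42060994e+01]
levertop [165. 123.] pad bottom [188. 171.]
tip front 0 [129. 180.] back [ 93. 168.]
tip front 20 [127. 159.] back [ 91. 147.]
tip front 28 [126. 151.] back [ 90. 138.]
tip front 36 [125. 142.] back [ 89. 130.]
```

View pics/e.png

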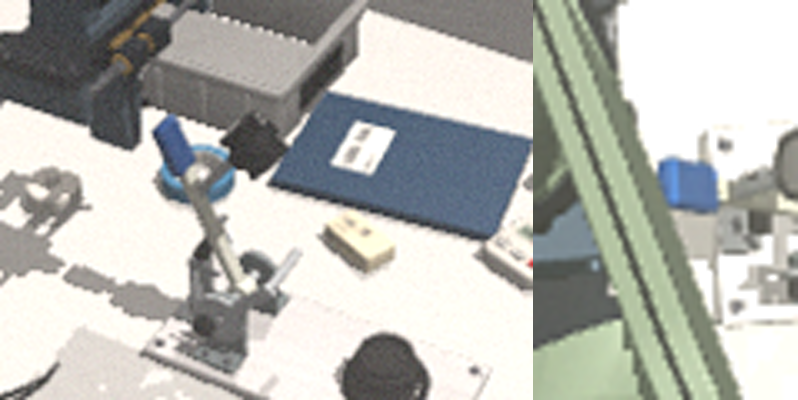

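The scene crop shows the shut fingertip at about (136,150), level with the middle of the blue pad (165,118 to 188,165), so the 28 mm tip offset holds. The lens is in the ring at (385,365).

```bash
cat > st.py <<'E'
from h import *
x,y,z,s=loc();print('t %.2f x %.1f y %.1f z %.1f'%(s['time_s'],x,y,z),'F',np.round(s['force'],1))
E
python3 -m jog '{"jaw":[0,0,0,0],"slide":[[-0.3,0,0.05],[-0.2,0,0.03],[0,0,0],[0,0,0]],"spin":[0,0,0,0]}' >/dev/null; python3 st.py
python3 -m jog '{"jaw":[0,0,0],"slide":[[-0.06,0,0],[0,0,0],[0,0,0]],"spin":[0,0,0]}' >/dev/null; python3 st.py
python3 -m jog '{"jaw":[0,0,0],"slide":[[-0.06,0,0],[0,0,0],[0,0,0]],"spin":[0,0,0]}' >/dev/null; python3 st.py
python3 -m jog '{"jaw":[0,0,0],"slide":[[-0.06,0,0],[0,0,0],[0,0,0]],"spin":[0,0,0]}' >/dev/null; python3 st.py
```

```text
t 20.95 x 0.5 y 154.3 z 135.4 F [-0.4  0.7  0.5]
t 21.25 x 0.4 y 152.9 z 135.3 F [ 0.7 -0.3 -0.3]
t 21.55 x 0.4 y 151.0 z 135.3 F [ 0.1  0.1 -0.1]
t 21.85 x 0.5 y 150.0 z 135.3 F [-1.2  3.8 -0.9]
```

Contact at local y of about 150. I'll push along the arc, 2° per row.

```bash
python3 -m jog '{"jaw":[0,0,0],"slide":[[-0.08,0,-0.035],[-0.08,0,-0.035],[0,0,0]],"spin":[0,0,0]}' >/dev/null; python3 st.py
python3 -m jog '{"jaw":[0,0,0,0],"slide":[[-0.08,0,-0.035],[-0.08,0,-0.03],[0,0,0],[0,0,0]],"spin":[0,0,0,0]}' >/dev/null; python3 st.py
```

```text
t 22.15 x 0.5 y 145.9 z 137.3 F [-0.8  7.  -0.8]
t 22.55 x 0.5 y 141.3 z 139.3 F [-0.2  6.9 -2.2]
```

```bash
python3 -m jog '{"jaw":[0,0,0,0,0,0],"slide":[[-0.08,0,-0.032],[-0.08,0,-0.032],[-0.083,0,-0.03],[-0.083,0,-0.03],[0,0,0],[0,0,0]],"spin":[0,0,0,0,0,0]}' >/dev/null; python3 st.py
python3 -m jog '{"jaw":[0,0,0,0,0,0],"slide":[[-0.083,0,-0.026],[-0.083,0,-0.026],[-0.084,0,-0.023],[-0.084,0,-0.023],[0,0,0],[0,0,0]],"spin":[0,0,0,0,0,0]}' >/dev/null; python3 st.py
python3 -m jog '{"jaw":[0,0,0,0,0,0],"slide":[[-0.085,0,-0.02],[-0.085,0,-0.02],[-0.085,0,-0.017],[-0.085,0,-0.017],[0,0,0],[0,0,0]],"spin":[0,0,0,0,0,0]}' >/dev/null; python3 st.py
```

```text
t 23.15 x 0.5 y 131.3 z 143.1 F [-0.5  6.  -1. ]
t 23.75 x 0.5 y 121.2 z 146.1 F [ 0.   6.1 -0.8]
t 24.35 x 0.6 y 110.8 z 148.4 F [-1.3  6.5 -0. ]
```

```bash
python3 -m jog '{"jaw":[0,0,0,0,0,0],"slide":[[-0.086,0,-0.014],[-0.086,0,-0.014],[-0.087,0,-0.011],[-0.087,0,-0.011],[0,0,0],[0,0,0]],"spin":[0,0,0,0,0,0]}' >/dev/null; python3 st.py
python3 -m jog '{"jaw":[0,0,0,0,0,0],"slide":[[-0.087,0,-0.008],[-0.087,0,-0.008],[-0.087,0,-0.005],[-0.087,0,-0.005],[0,0,0],[0,0,0]],"spin":[0,0,0,0,0,0]}' >/dev/null; python3 st.py
python3 -m jog '{"jaw":[0,0,0,0,0,0],"slide":[[-0.072,0,-0.002],[-0.072,0,-0.002],[-0.072,0,0],[-0.072,0,0],[0,0,0],[0,0,0]],"spin":[0,0,0,0,0,0]}' >/dev/null; python3 st.py
```

```text
t 24.95 x 0.6 y 100.1 z 150.0 F [-0.9  4.8  0.9]
t 25.55 x 0.6 y 89.0 z 150.7 F [-0.3  4.   2.7]
t 26.15 x 0.6 y 80.3 z 150.7 F [-0.8  4.3  3.6]
```

```bash
python3 -m jog '{"jaw":[0,0,0,0],"slide":[[-0.072,0,-0.005],[-0.072,0,0],[0,0,0],[0,0,0]],"spin":[0,0,0,0]}' >/dev/null; python3 st.py
python3 -m jog '{"jaw":[0,0,0,0],"slide":[[-0.072,0,0.002],[-0.072,0,0.004],[0,0,0],[0,0,0]],"spin":[0,0,0,0]}' >/dev/null; python3 st.py
python3 -m jog '{"jaw":[0,0,0,0],"slide":[[-0.071,0,0.007],[0,0,0],[0,0,0],[0,0,0]],"spin":[0,0,0,0]}' >/dev/null; python3 st.py
```

```text
t 26.55 x 0.5 y 75.8 z 150.6 F [1.3 4.3 0.2]
t 26.95 x 0.4 y 71.4 z 150.4 F [ 0.3  3.4 -0.8]
t 27.35 x 0.3 y 69.4 z 150.3 F [ 1.4  3.9 -1. ]
```

```bash
python3 -m jog '{"jaw":[0,0,0,0],"slide":[[-0.071,0,0.008],[-0.071,0,0.008],[0,0,0],[0,0,0]],"spin":[0,0,0,0]}' >/dev/null; python3 st.py
python3 -m jog '{"jaw":[0,0,0,0],"slide":[[-0.071,0,0.01],[-0.071,0,0.01],[0,0,0],[0,0,0]],"spin":[0,0,0,0]}' >/dev/null; python3 st.py
```

```text
t 27.75 x 0.2 y 64.9 z 149.8 F [1.  3.3 0.5]
t 28.15 x 0.2 y 60.7 z 149.2 F [ 0.5  2.6 -0.3]
```

```bash
python3 -m jog '{"jaw":[0,0,0,0],"slide":[[-0.071,0,0.013],[-0.071,0,0.013],[0,0,0],[0,0,0]],"spin":[0,0,0,0]}' >/dev/null; python3 st.py
```

```text
t 28.55 x 0.2 y 56.4 z 148.4 F [ 0.7  2.7 -0.3]
```

```bash
cat >> st.py <<'E'
import sys
if len(sys.argv)>1:
    S=env.grab_frame('scene')[:,:,::-1];m=env.camera_model('scene');h=cv2.cvtColor(S,cv2.COLOR_BGR2HSV)
    k=((h[...,1]>120)&(h[...,0]>100)&(h[...,0]<125)).astype('u1');k[:140]=0;k[:,:285]=0;k[205:]=0;k[:,345:]=0
    n,_,st,c=cv2.connectedComponentsWithStats(k)
    for i in range(1,n):
        if st[i,4]>8:
            o,d=ray(m,*c[i]);t=((ring-o[:2])@f)/(d[:2]@f);P=o+d*t;ly=(P[:2]-ring)@e-60
            print(' blue',c[i].round(1),st[i,4],'ly,z',round(ly),round(P[2]),'lean',round(np.degrees(np.arctan2(65-ly,P[2]-55)),1))
E
python3 st.py v
python3 -m jog '{"jaw":[0,0,0,0],"slide":[[-0.07,0,0.015],[-0.07,0,0.015],[0,0,0],[0,0,0]],"spin":[0,0,0,0]}' >/dev/null; python3 st.py v
```

```text
t 28.55 x 0.2 y 56.4 z 148.4 F [ 0.7  2.7 -0.3]
 blue [325.5 166.6] 11 ly,z 29 198 lean 14.2
t 29.00 x 0.2 y 52.2 z 147.5 F [-0.2  2.7 -0.2]
 blue [328.5 167.8] 13 ly,z 21 198 lean 17.1
```

Vision tracks the lever well: 14.2° then 17.1°. Continuing.

```bash
python3 -m jog '{"jaw":[0,0,0,0],"slide":[[-0.07,0,0.017],[-0.07,0,0.017],[0,0,0],[0,0,0]],"spin":[0,0,0,0]}' >/dev/null; python3 st.py v
```

```text
t 29.45 x 0.3 y 48.0 z 146.5 F [-0.7  2.3  0.6]
 blue [329.8 168.9] 12 ly,z 18 196 lean 18.5
```

```bash
python3 -m jog '{"jaw":[0,0,0,0],"slide":[[-0.069,0,0.02],[-0.069,0,0.02],[0,0,0],[0,0,0]],"spin":[0,0,0,0]}' >/dev/null; python3 st.py v
```

```text
t 29.90 x 0.4 y 43.9 z 145.4 F [-0.2  2.  -0.1]
```

```bash
python3 -m jog '{"jaw":[0,0,0,0],"slide":[[-0.069,0,0.021],[-0.069,0,0.021],[0,0,0],[0,0,0]],"spin":[0,0,0,0]}' >/dev/null; python3 st.py v
```

```text
t 30.35 x 0.4 y 39.7 z 144.1 F [-0.4  0.4  0. ]
 blue [333.9 171.6] 9 ly,z 7 192 lean 22.9
```

```bash
python3 -m jog '{"jaw":[0,0,0,0],"slide":[[-0.068,0,0.024],[0,0,0],[0,0,0],[0,0,0]],"spin":[0,0,0,0]}' >/dev/null; python3 st.py v
```

```text
t 30.80 x 0.4 y 37.9 z 143.4 F [ 0.1  0.7 -0. ]
 blue [334.8 171.7] 10 ly,z 5 193 lean 23.6
```

```bash
python3 -m jog '{"jaw":[0,0,0,0],"slide":[[-0.068,0,0.024],[0,0,0],[0,0,0],[0,0,0]],"spin":[0,0,0,0]}' >/dev/null; python3 st.py v
```

```text
t 31.25 x 0.4 y 35.8 z 142.6 F [ 0.7  0.7 -0.6]
 blue [336.  172.7] 13 ly,z 2 191 lean 25.0
```

```bash
python3 -m jog '{"jaw":[0,0,0,0],"slide":[[-0.067,0,0.026],[0,0,0],[0,0,0],[0,0,0]],"spin":[0,0,0,0]}' >/dev/null; python3 st.py v
```

```text
t 31.70 x 0.4 y 33.8 z 141.9 F [-0.2 -0.6  0.2]
 blue [337.2 173.4] 12 ly,z -1 190 lean 26.2
```

```bash
python3 -m jog '{"jaw":[0,0,0,0],"slide":[[-0.067,0,0.026],[0,0,0],[0,0,0],[0,0,0]],"spin":[0,0,0,0]}' >/dev/null; python3 st.py v
```

```text
t 32.15 x 0.4 y 31.8 z 141.1 F [0.1 0.5 0.4]
 blue [342.4 178.4] 14 ly,z -15 180 lean 32.5
```

The lever jumped from 26.2° to 32.5° with no force left, so it has snapped. I'll back off and verify.

```bash
python3 -m jog '{"jaw":[0,0,0,0,0,0,0,0,0,0],"slide":[[0.2,0,0],[0.5,0,-0.1],[1,0,-0.3],[1,0,-0.8],[1,0,-1],[1,0,-1],[1,0,-0.5],[0.5,0,0],[0,0,0],[0,0,0]],"spin":[0,0,0,0,0,0,0,0,0,0]}' | grep -vE "rot"
python3 st.py v
python3 -m jog '{"jaw":[0,0,0,0,0],"slide":[[0,0,0],[0,0,0],[0,0,0],[0,0,0],[0,0,0]],"spin":[0,0,0,0,0]}' >/dev/null; python3 st.py v
python3 - <<'E'
from h import *
# lens & bystanders unchanged? compare top pictures before/after
T=env.grab_frame('top')[:,:,::-1];T0=cv2.imread('pics/top0.png');cv2.imwrite('pics/t9.png',T)
S=env.grab_frame('scene')[:,:,::-1];S0=cv2.imread('pics/scene0.png')
for n,A0,B,b in(('cassette',T0,T,(207,162,236,190)),('dish',T0,T,(310,235,348,270)),('petri',T0,T,(412,147,455,188)),('cassette s',S0,S,(243,166,270,190)),('dish s',S0,S,(275,254,316,290)),('petri s',S0,S,(427,240,474,278))):
    x0,y0,x1,y1=b;a=A0[y0:y1,x0:x1].astype('f').mean(2);c=B[y0:y1,x0:x1].astype('f').mean(2);print(n,np.round(cv2.phaseCorrelate(a-a.mean(),c-c.mean()),2))
m=env.camera_model('top');g=T.max(2);c=cont(g<90,333,165,375,210);print('lens/ring top',c.min(0),c.max(0))
E
```

```text
time_s: 33.2
ee_pos: [523.7, 287.8, 250.5]
force: [0.7, -0.5, -0.9]
gripper_width: 0.7
gripper_force: 0.0
t 33.20 x -0.5 y 217.2 z 250.5 F [ 0.7 -0.5 -0.9]
 blue [342.2 178.6] 12 ly,z -14 180 lean 32.5
t 33.75 x 0.5 y 217.6 z 252.1 F [-0.5 -0.1  0.1]
 blue [342.4 178.6] 12 ly,z -15 180 lean 32.6Traceback (most recent call last):
  File "<stdin>", line 6, in <module>
    return _wrapfunc(a, 'round', decimals=decimals, out=out)
    return _wrapit(obj, method, *args, **kwds)
    conv = _array_converter(obj)
ValueError: setting an array element with a sequence. The requested array has an inhomogeneous shape after 1 dimensions. The detected shape was (2,) + inhomogeneous part.
```

```bash
sed -i 's/k\[:,345:\]=0/k[:,375:]=0/; s/k\[205:\]=0/k[225:]=0/' st.py; python3 st.py v; python3 - <<'E'
from h import *
T=cv2.imread('pics/t9.png');T0=cv2.imread('pics/top0.png');S=env.grab_frame('scene')[:,:,::-1];S0=cv2.imread('pics/scene0.png')
for n,A0,B,b in(('cassette s',S0,S,(243,166,270,190)),('dish s',S0,S,(275,254,316,290)),('petri s',S0,S,(427,240,474,278)),('dish',T0,T,(310,235,348,270)),('petri',T0,T,(412,147,455,188))):
    x0,y0,x1,y1=b;a=A0[y0:y1,x0:x1].astype('f').mean(2);c=B[y0:y1,x0:x1].astype('f').mean(2);print(n,np.abs(a-c).mean().round(1),cv2.phaseCorrelate(a-a.mean(),c-c.mean()))
E
```

```text
t 33.90 x 0.5 y 217.8 z 252.1 F [-0.  -1.1 -0.9]
 blue [342.7 178.5] 15 ly,z -16 181 lean 32.7
cassette s 6.4 ((0.3950661477325923, 0.11558913652167391), 0.919627575226772)
dish s 6.7 ((0.5055311328066203, -0.07100821996396078), 0.9611744892450027)
petri s 6.5 ((0.043883370731784055, 0.014579785041949123), 0.9930668431023757)
dish 15.6 ((0.02913369102395791, -0.036284777252980405), 0.9297061764531666)
petri 15.3 ((0.5121158786626516, 0.48624538341977797), 1.0045423593344511)
```

The bystanders haven't moved, the stand is stable on its stop at about 32.7°, and the lens is home.

```bash
python3 -c "
from workcell import env
print(env.job_done())"
```

```text
the job is handed in; nothing more can be done
None
```

The lens is fully home in the ring, the stand is snapped over on its working stop at about 33° forward, the cassette, dish and petri dish did not move, and I handed the job in at about 34 s.

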